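# Switch on the demonstration table: lamp, document camera, recorder

### The job

The craft demonstration is about to be filmed: with the fingertips, press down first the larger round key on the desk lamp's foot, then the long bar key on the document camera's base, and last the round key on the hand-held recorder, so that each one stays down. Press lightly and press no other key; pick nothing up, and leave the recorder and everything else lying where it is.

Things in the scene. Friction and masses are not known exactly. Their poses are not given: they have to be found in the camera images.
- lamp: Desk lamp, fixed. Round white foot 170 mm across and 20 mm high with two round keys near its front; origin at the centre of the foot's underside, +x towards the lamp's rear. A flat upright post (28 mm wide) stands at x = +62 to +75 mm and reaches z = 270 mm; its head, folded back, runs from there to x = +220 mm, z = 320 mm. Nothing overhangs the keys.
- camera: Document camera, fixed. Flat white base 130 (x) by 190 (y) by 30 mm high with a row of three keys along its front edge (x = -38 mm); origin at the centre of the base's underside, +x towards its rear. Its arm (22 mm round) rises from (+35, +60) mm at the rear corner, leans to +x, and carries a camera head (52 mm across) at (+175, +60) mm, up to 300 mm high. Nothing overhangs the keys.
- recorder: Hand-held sound recorder lying loose on the table, about 0.35 kg: black slab 140 (x) by 66 (y) by 28 mm high, with two small steel ball microphones on its +x end and a display beside them; two keys on its centre line. Origin at the centre of its underside. It must stay lying where it is.
- lamp_big_top (a point): Centre of the top of the lamp's larger round key (28 mm across). Unpressed, 30 mm above the table, 10 mm proud of the foot; at (-40, +27) mm in the lamp's frame. Moves with the key.
- camera_bar_top (a point): Centre of the top of the camera base's long bar key (16 by 44 mm, long along the base's y). Unpressed, 40 mm above the table, 10 mm proud; at (-38, -55) mm in the camera's frame. Moves with the key.
- recorder_round_top (a point): Centre of the top of the recorder's round key (22 mm across). Unpressed, 38 mm above the table, 10 mm proud; at (-45, 0) mm in the recorder's frame, at the end away from the microphones. Moves with the key.
- lamp_big (a joint): Travel of the lamp's larger round key in m: 0 up (as at the start), 0.008 at the bottom stop; pressed from 0.005. A latching key: it yields downwards to about 3 N and stays where it is left, with no spring back; past the stop it is rigid.
- camera_bar (a joint): Travel of the camera's long bar key in m: 0 up (as at the start), 0.008 at the bottom stop; pressed from 0.005. A latching key: it yields downwards to about 3 N and stays where it is left, with no spring back; past the stop it is rigid.
- recorder_round (a joint): Travel of the recorder's round key in m: 0 up (as at the start), 0.008 at the bottom stop; pressed from 0.005. A latching key: it yields downwards to about 3 N and stays where it is left, with no spring back; past the stop it is rigid.
- lamp_small (a joint): Travel in m of the lamp's smaller round key (16 mm across, at (-40, -27) mm in the lamp's frame, as high as its neighbour); up at the start, not to be pressed; yields as easily as the others.
- camera_sq1 (a joint): Travel in m of the camera's first square key (16 mm, at (-38, +12) mm in the camera's frame, as high as its neighbour); up at the start, not to be pressed; yields as easily as the others.
- camera_sq2 (a joint): Travel in m of the camera's second square key (16 mm, at (-38, +64) mm in the camera's frame, as high as its neighbour); up at the start, not to be pressed; yields as easily as the others.
- recorder_sq (a joint): Travel in m of the recorder's square key (14 mm, at (+8, 0) mm in the recorder's frame, as high as its neighbour); up at the start, not to be pressed; yields as easily as the others.
- scissors: Black-handled scissors lying flat, 170 mm long, 10 mm high; loose, to be left alone. Origin at its underside, near its middle.
- coaster: Woven round coaster, 112 mm across, 17 mm high with its bead; loose, to be left alone. Origin at its underside, near its middle.
- watch: Wristwatch lying on the edge of its closed strap, 65 mm across, 28 mm high; loose, to be left alone. Origin at its underside, near its middle.
- mug: White mug, 80 mm across, 92 mm high; loose, to be left alone. Origin at its underside, near its middle.
- glue: Small closed glue jar, 52 mm across, 75 mm high; loose, to be left alone. Origin at its underside, near its middle.
- folder: Flat wooden folding stick, 150 by 22 by 6 mm; loose, to be left alone. Origin at its underside, near its middle.
- stapler: Black stapler, 120 by 34 by 50 mm; loose, to be left alone. Origin at its underside, near its middle.

How it is judged:
On the way, in this order (a step that is already met when the one before it is completed fails the run):
1. the lamp's larger key is down, the other two still up (value of joint lamp_big above 0.005 m and value of joint each of camera_bar, recorder_round below 0.003 m), for 0.2 s.
2. the camera's bar key is down too, the recorder's still up (value of joint each of lamp_big, camera_bar above 0.005 m and value of joint recorder_round below 0.003 m), for 0.2 s.
3. the recorder's round key is down too (value of joint each of lamp_big, camera_bar, recorder_round above 0.005 m), for 0.2 s.
At the end, for the whole second after the job is handed in: The lamp's larger key, the camera's bar key and the recorder's round key are each at least 5 mm down (of 8); the four other keys are under 3 mm down; the recorder lies flat (within 0.1 rad) and at rest; it and every other loose thing are within 20 mm of where they started (all of step 3 and value of joint each of lamp_small, camera_sq1, camera_sq2, recorder_sq below 0.003 m and distance of each of recorder, scissors, coaster, watch, mug, glue, folder, stapler from where it was at the start of the episode below 0.02 m and angle between recorder's own z axis and vertical below 0.1 rad and linear speed of recorder below 0.02 m/s); the robot touches nothing.
It fails at once if a key is pressed out of order ((value of joint camera_bar above 0.004 m and value of joint lamp_big below 0.004 m) or (value of joint recorder_round above 0.004 m and value of joint any of lamp_big, camera_bar below 0.004 m)).
It fails at once if a wrong key is pressed (more than 3 mm) (value of joint any of lamp_small, camera_sq1, camera_sq2, recorder_sq above 0.003 m).
It fails at once if pressed hard instead of lightly: over 25 N on the lamp, camera or recorder (contact force between any of the fingers, the arm and lamp above 25 N or contact force between any of the fingers, the arm and camera above 25 N or contact force between any of the fingers, the arm and recorder above 25 N).
It fails at once if the recorder is lifted, tipped or pushed away (over 8 mm up, 0.2 rad or 20 mm) (height (world z) of recorder above 0.008 m or angle between recorder's own z axis and vertical above 0.2 rad or distance of recorder from where it was at the start of the episode above 0.02 m).
It fails at once if another loose thing is moved or picked up (over 20 mm) (distance of any of scissors, coaster, watch, mug, glue, folder, stapler from where it was at the start of the episode above 0.02 m).
It also fails if it takes over 72 s, if anything falls off the work surface, if the arm or the gripper's body presses on something with over 40 N, if the wrist force passes 120 N, or if a joint passes its speed limit or range.

### The arm

A 7-joint arm with a two-finger parallel gripper is mounted at the origin on the work surface. World frame = base frame: x ahead of the robot, y to its left, z up, the work surface at z = 0. Lengths are in m, angles in rad, forces in N, time in s.
With the tool pointing down it reaches from about 0.4 to 0.85 m from the base axis. Payload 6.9 kg.
Tool frame: the origin (TCP) lies between the finger pads; the fingertips stand 25 mm ahead of it and the grasp point (between the pads) lies 6 mm ahead of it (r.tcp_to_tips is the distance from the TCP to the fingertips, in m); z points along the fingers, y is the line along which they close (so a half turn about z gives the same grasp; the last joint's range is limited). The gripper opens to 85 mm and grips with 20 to 120 N. Pads are 22 mm wide; open, the fingers measure 114 mm over their backs; the gripper's body (76 mm by 85 mm) begins 54 mm behind the grasp point. The pads swing forward as they close: fully open they stand 13 mm farther back than shut.
Start: joints at [1.427, 0.507, -0.238, 1.5, 0.126, 1.149, -0.155], TCP at [0.154, -0.606, 0.256] pointing down, gripper open.
Joint ranges: [-3.08, 3.08], [-0.24, 2.05], [-1.43, 1.35], [0, 2.5], [-1.52, 4.66], [0.17, 1.96], [-2.89, 2.89]. Speed limits (rad/s): [2.39, 2.39, 3.14, 3.14, 3.14, 3.14, 3.14].

### API

Orientations are given as a rotation vector (axis times angle).
In Python, from bench import r gives the robot as it stands.
- The arm moves only by the tool play_rows, never from a script. Its argument "moves" is a list of rows, each a list of 3 entries, a list of its own where there are three numbers: the shift along the tool's x, y, z in m, then the turn about the tool's z in rad, then the gripper command: -1 is fully open, 1 is shut, values between are in proportion. In form: [[[x, y, z], twist, gripper], ...]. A call has 1 to 8 rows; each row is the pose to reach, as a shift and turn from the pose commanded when the call began, along the tool's axes at that moment; what a row does not reach only later rows make up. A row lasts 1/10 s, in which the tool goes at most 50 mm and 8.59 degrees, less where a joint would pass 70% of its speed; a pose out of reach is approached as far as the arm can. A call with a gripper value outside its range is refused whole. The fingers move at their own pace and stop on an object; "force" is the grip in N (left out, the last holds). Time passes only in rows, so rows that repeat a pose let the fingers close. It gives the time, the measured TCP pose, the force, the opening and the grip force at its end, in the units of the state.
- r.sense(): the state, without advancing time (a new reading comes with each control period).
- r.read_camera(name): name is "scene" or "top" or "wrist"; returns the picture (400x640x3 uint8, blue, green, red); there is no depth.
- r.get_calibration(name): a dict with "fovy" (degrees; the focal length in pixels is half the picture's height over the tangent of half this angle, whatever the lens; pixels are square), "cx", "cy" (the principal point, pixels), "origin" and "attitude" of the camera in the world. Camera axes: x right, y down, z forward; pixel columns grow to the right and rows downward; lengths in m; the calibration is good to about 2 mm. A picture is of the moment at which its call begins: read the wrist's pose just before it. get_calibration takes no time and is no camera call; for the wrist camera it gives the pose at the moment of the call.
- r.finish_job(): hands the job in; it is judged then, once.
The state is a dict: "time": time; "q": joint angles; "dq": joint speeds; "joint_efforts": joint torques, N m; "eef_pos": TCP position; "tcp_rot": TCP orientation; "wrist_force": force on the tool from outside, world axes, zero at the start; "wrist_torque": the same for the moment, N m; "opening": opening from 0.0 (shut) to 1.0 (fully open); "gripper_force": force on a finger pad.
Only numpy, scipy, OpenCV 4.12 (cv2) and the standard library are available. Lean on these libraries where they do the work, as an engineer would, in place of code of your own. Each camera call takes 0.05 s, during which the arm holds its last target. There are 200 camera calls.

## Working session

There is one attempt and no reset: what is moved stays moved. The work goes in short steps, Python scripts to look and compute and a tool call to move; the robot and the scene stay as the last step left them, time stands still between calls to the robot, and variables do not carry over. Pictures are saved under pics/ and viewed, at most 10 in all, crops included, and the job is handed in when it is done.

Besides the shell and the picture viewer there is one more tool, called after "Call:" as name(argument=value, ...), one argument or row to a line, values as JSON. play_rows: Moves the arm, as the interface text tells. Its arguments: {"type":"object","properties":{"moves":{"type":"array","items":{"type":"array"}},"force":{"type":"number"}},"required":["moves"]}

```bash
mkdir -p pics
python3 - <<'E'
from bench import r
import cv2
s=r.sense();print(s)
for n in("top","scene"):
    print(n,r.get_calibration(n)); cv2.imwrite(f"pics/{n}0.png",r.read_camera(n))
print(r.get_calibration("wrist"),r.tcp_to_tips)
E
```

```text
{'time': 0.0, 'q': array([ 1.42747803,  0.50833401, -0.2374962 ,  1.50112394,  0.12568978,
        1.14886438, -0.15476394]), 'dq': array([ 0.00041164, -0.00049431,  0.00193866,  0.00125113,  0.00036681,
        0.0017917 , -0.00081058]), 'joint_efforts': array([ 1.19227476e-03, -6.20601082e+01, -2.18635060e+00, -2.49651933e+01,
        1.27777198e-02,  1.19247407e-02,  4.02597175e-05]), 'eef_pos': array([ 0.15371765, -0.60534501,  0.25543406]), 'tcp_rot': array([-3.11559474e+00, -3.89657341e-01,  3.89939883e-04]), 'wrist_force': array([ 0.41703183,  0.88319327, -0.39976772]), 'wrist_torque': array([ 0.02335906, -0.00705416,  0.05733629]), 'gripper_force': 0.0, 'opening': 1.0021757133921574}
top {'fovy': 47.84158839302591, 'cx': 315.2236704214364, 'cy': 200.8073076007818, 'origin': array([ 0.24548173, -0.00331534,  1.58582712]), 'attitude': array([-2.07904333,  2.13776781, -0.23599868])}
scene {'fovy': 57.78242345111562, 'cx': 314.98164328793945, 'cy': 202.89559679214534, 'origin': array([ 1.19727477, -0.23213137,  0.97217021]), 'attitude': array([-2.13869108, -1.4588552 ,  0.48335217])}
{'fovy': 67.45971191998976, 'cx': 321.1156765513008, 'cy': 197.29288059762445, 'origin': array([ 0.23372494, -0.58557996,  0.37243278]), 'attitude': array([ 2.26480258, -1.76025159, -0.29246296])} 0.025
```

View pics/top0.png

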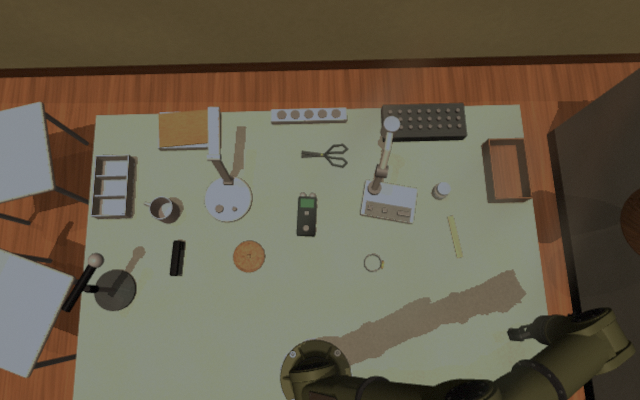

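View pics/scene0.png

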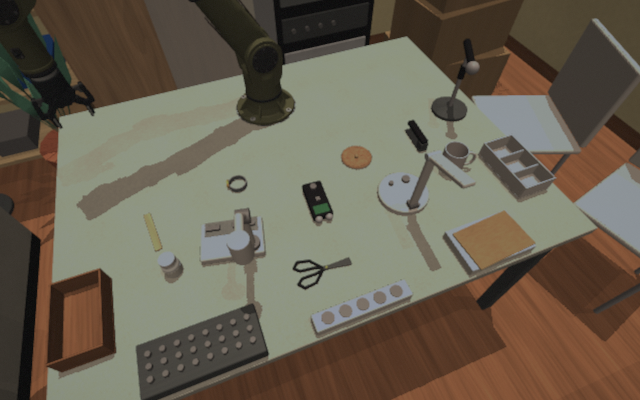

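The top view shows the lamp foot at about (228,199), the recorder at (307,215) and the camera base at (389,201). Next I'll enlarge the keys in both views.

Run:
```python
import cv2,numpy as np
t=cv2.imread("pics/top0.png")[160:250,195:435];s=cv2.imread("pics/scene0.png")[165:262,195:435]
f=lambda i:cv2.resize(i,None,fx=10/3,fy=10/3,interpolation=cv2.INTER_CUBIC)
m=np.vstack([f(t),f(s)])[:600];m=np.clip(m.astype(float)*1.2,0,255).astype('uint8')
print(f(t).shape);cv2.imwrite("pics/z.png",m)
```

```text
(300, 800, 3)
```

View pics/z.png

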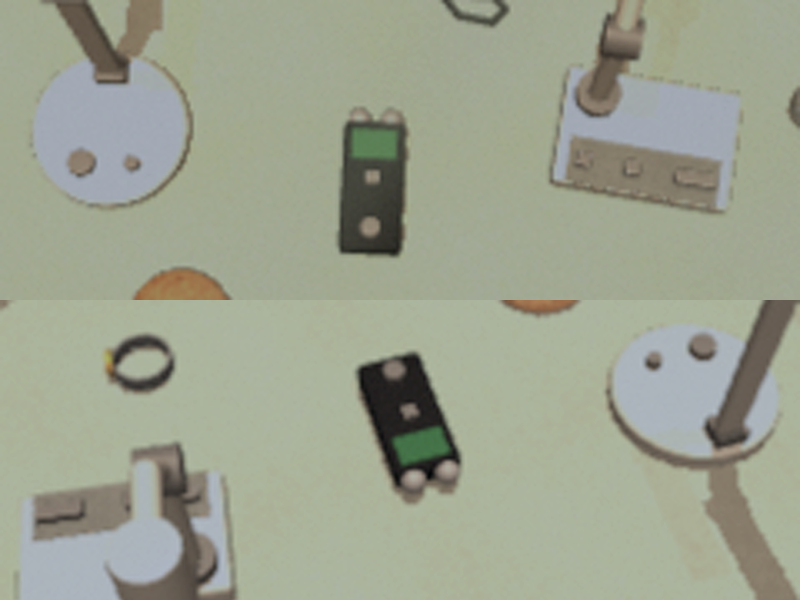

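The enlarged view shows these key centres, in crop pixels:

| Key | Top (u,v) | Scene (u,v) |
|---|---|---|
| Lamp big | (81,161) | (702,345) |
| Lamp small | (132,163) | (653,359) |
| Camera bar | (697,177) | (59,510) |
| Recorder round | (370,226) | (394,368) |
| Recorder square | (372,177) | (409,410) |

```bash
cat > h.py <<'E'
import numpy as np
from scipy.spatial.transform import Rotation as R
def ray(c,px):
    f=200/np.tan(np.radians(c["fovy"]/2))
    d=R.from_rotvec(c["attitude"]).apply([(px[0]-c["cx"])/f,(px[1]-c["cy"])/f,1]);return np.array(c["origin"]),d/np.linalg.norm(d)
def tri(rays):
    A=sum(np.eye(3)-np.outer(d,d) for o,d in rays);b=sum((np.eye(3)-np.outer(d,d))@o for o,d in rays)
    p=np.linalg.solve(A,b);return p,max(np.linalg.norm(np.cross(p-o,d)) for o,d in rays)
def atz(c,px,z):
    o,d=ray(c,px);return o+d*(z-o[2])/d[2]
E
python3 - <<'E'
from h import *
from bench import r
T,S=r.get_calibration("top"),r.get_calibration("scene");k=.3
f=lambda u,v,x,y:((u+.5)*k-.5+x,(v+.5)*k-.5+y)
for n,a,b,z in[("lbig",(81,161),(702,45),.03),("lsm",(132,163),(653,59),.03),("bar",(697,177),(59,210),.04),("rr",(370,226),(394,68),.038),("rsq",(372,177),(409,110),.038),("sq1",(632,166),None,.04),("sq2",(582,158),None,.04)]:
    pa=f(*a,195,160);A=atz(T,pa,z);print(n,"top@z",A.round(4),end=' ')
    if b: pb=f(*b,195,165);p,e=tri([ray(T,pa),ray(S,pb)]);print("sc@z",atz(S,pb,z).round(4),"tri",p.round(4),e.round(4),end='')
    print()
# tool axes
s=r.sense();print(R.from_rotvec(s["tcp_rot"]).as_matrix().round(4))
E
```

```text
lbig top@z [0.5733 0.3233 0.03  ] sc@z [0.5757 0.3249 0.03  ] tri [0.5742 0.3248 0.0282] 0.0012
lsm top@z [0.5697 0.2694 0.03  ] sc@z [0.5736 0.2705 0.03  ] tri [0.5709 0.2712 0.0263] 0.0012
bar top@z [ 0.5363 -0.324   0.04  ] sc@z [ 0.5379 -0.3199  0.04  ] tri [ 0.5366 -0.3221  0.039 ] 0.0021
rr top@z [0.4942 0.0197 0.038 ] sc@z [0.4947 0.0233 0.038 ] tri [0.4946 0.0214 0.0385] 0.0018
rsq top@z [0.5461 0.0164 0.038 ] sc@z [0.5484 0.0182 0.038 ] tri [0.5468 0.0175 0.0361] 0.0012
sq1 top@z [ 0.5499 -0.2566  0.04  ] 
sq2 top@z [ 0.5599 -0.2046  0.04  ] 
[[ 9.692e-01  2.462e-01 -4.000e-04]
 [ 2.462e-01 -9.692e-01  1.500e-03]
 [-0.000e+00 -1.600e-03 -1.000e+00]]
```

Triangulated heights and key spacings (54, 53 and 68 mm against 54, 53 and 67 given) agree with the text. I'll turn the tool so the wrist camera points away from the lamp post and the camera arm, shutting the fingers on the way.

Call:
play_rows(
  moves=[
    [[0.386,-0.32,0],-1.2,1],
    [[0.386,-0.32,0],-1.2,1],
    [[0.386,-0.32,0],-1.2,1],
    [[0.386,-0.32,0],-1.2,1],
    [[0.386,-0.32,0],-1.2,1],
    [[0.386,-0.32,0],-1.2,1],
    [[0.386,-0.32,0],-1.2,1],
    [[0.386,-0.32,0],-1.2,1],
  ],
  force=20,
)

```text
time: 0.9
eef_pos: [0.3901, -0.2808, 0.2563]
tcp_rot: [2.347, 2.088, -0.0]
wrist_force: [1.3, -0.2, -0.2]
opening: 0.002
gripper_force: 0.0
```

```bash
cat >> h.py <<'E'
def go(r,x,y,z,ang=2.08):
    s=r.sense();M=R.from_rotvec(s["tcp_rot"]).as_matrix();a=np.arctan2(M[1,0],M[0,0])
    print("pos",s["eef_pos"].round(4),"ang",a.round(3),"F",s["wrist_force"].round(1),"q",s["q"].round(2),"open",round(s["opening"],2),"t",s["time"])
    print("shift",(M.T@(np.array([x,y,z])-s["eef_pos"])).round(4),"twist",round(-(ang-a),3))
E
python3 -c "
from h import *
from bench import r
go(r,.5,.15,.2)"
```

```text
pos [ 0.3901 -0.2808  0.2563] ang 1.455 F [ 1.3 -0.2 -0.2] q [ 1.05  0.32 -0.64  1.86  0.23  1.03  0.2 ] open 0.0 t 0.9
shift [0.4406 0.0592 0.0562] twist -0.625
```

Call:
play_rows(
  moves=[
    [[0.44,0.06,0],-0.625,1],
    [[0.44,0.06,0],-0.625,1],
    [[0.44,0.06,0],-0.625,1],
    [[0.44,0.06,0],-0.625,1],
    [[0.44,0.06,0],-0.625,1],
    [[0.44,0.06,0],-0.625,1],
    [[0.44,0.06,0],-0.625,1],
    [[0.44,0.06,0],-0.625,1],
  ],
)

```text
time: 1.7
eef_pos: [0.4915, 0.106, 0.2561]
tcp_rot: [-1.6, -2.704, 0.001]
wrist_force: [1.2, -0.4, 0.3]
opening: -0.001
gripper_force: 0.0
```

```bash
python3 -c "
from h import *
from bench import r
go(r,.574,.324,.11)"
```

```text
pos [0.4915 0.106  0.2561] ang 2.073 F [ 1.2 -0.4  0.3] q [ 0.34  0.41 -0.86  1.81  0.34  1.08 -0.14] open -0.0 t 1.7
shift [0.1514 0.1774 0.146 ] twist -0.007
```

Call:
play_rows(
  moves=[
    [[0.151,0.177,0.0],0,1],
    [[0.151,0.177,0.0],0,1],
    [[0.151,0.177,0.0],0,1],
    [[0.151,0.177,0.0],0,1],
    [[0.151,0.177,0.0],0,1],
    [[0.151,0.177,0.05],0,1],
    [[0.151,0.177,0.1],0,1],
    [[0.151,0.177,0.146],0,1],
  ],
)

```text
time: 2.5
eef_pos: [0.5732, 0.3218, 0.1078]
tcp_rot: [-1.598, -2.704, 0.002]
wrist_force: [1.0, -1.0, 0.7]
opening: 0.0
gripper_force: 0.0
```

Run:
```python
from h import *
from bench import r
import cv2
go(r,.574,.324,.075)
go(r,.574,.324,.06)
w=r.read_camera("wrist");s=r.read_camera("scene");t=r.read_camera("top")
m=np.hstack([cv2.resize(s[120:240,360:460],(500,600),interpolation=2),cv2.resize(w,(300,188))if 0 else np.vstack([cv2.resize(w,(300,188)),cv2.resize(t[160:250,180:280],(300,270),interpolation=2),np.zeros((142,300,3),'uint8')])])
cv2.imwrite("pics/l1.png",m)
```

```text
pos [0.5732 0.3218 0.1078] ang 2.074 F [ 1.  -1.   0.7] q [-0.16  0.77 -0.71  1.58  0.57  1.   -0.54] open 0.0 t 2.5
shift [0.0015 0.0018 0.0328] twist -0.006
pos [0.5732 0.3218 0.1078] ang 2.074 F [ 1.  -1.   0.7] q [-0.16  0.77 -0.71  1.58  0.57  1.   -0.54] open 0.0 t 2.5
shift [0.0015 0.0018 0.0478] twist -0.006
```

View pics/l1.png

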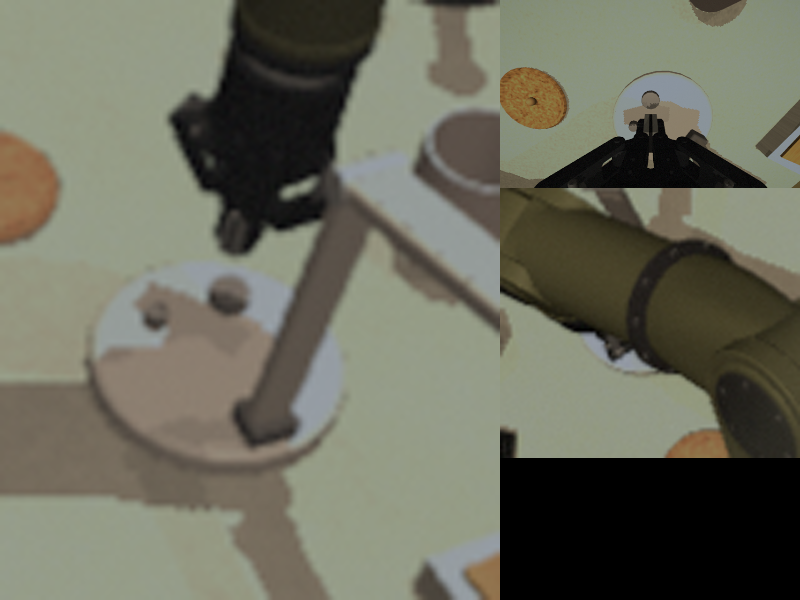

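The wrist view puts the big key at roughly full-frame (320,212), directly ahead of the shut fingertips. The scene view shows the gripper above the key and clear of the post. Next is a check with the wrist calibration.

Run:
```python
from h import *
from bench import r
import cv2
c=r.get_calibration("wrist");print(atz(c,(320.5,212),.03),r.sense()["wrist_force"])
T,S=r.get_calibration("top"),r.get_calibration("scene");k=.3
f=lambda u,v,x,y:((u+.5)*k-.5+x,(v+.5)*k-.5+y)
print(tri([ray(T,f(81,161,195,160)),ray(S,f(702,45,195,165)),ray(c,(320.5,212))]))
go(r,.574,.324,.06)
```

```text
[0.56814236 0.32465078 0.03      ] [-0.1185071  -0.58242443  0.5535084 ]
(array([0.57214176, 0.32466852, 0.02710806]), np.float64(0.0036121231532422857))
pos [0.5723 0.3205 0.1076] ang 2.074 F [-0.1 -0.6  0.6] q [-0.15  0.78 -0.71  1.58  0.57  1.01 -0.54] open 0.0 t 2.65
shift [0.0022 0.0035 0.0476] twist -0.006
```

Call:
play_rows(
  moves=[
    [[0.0035,0.002,0.02],0,1],
    [[0.0035,0.002,0.035],0,1],
    [[0.0035,0.002,0.045],0,1],
    [[0.0035,0.002,0.048],0,1],
    [[0.0035,0.002,0.048],0,1],
  ],
)

```text
time: 3.15
eef_pos: [0.5739, 0.3258, 0.0627]
tcp_rot: [1.599, 2.704, 0.0]
wrist_force: [1.1, 0.5, -0.0]
opening: -0.001
gripper_force: 0.0
```

Call:
play_rows(
  moves=[
    [[0,0,0.001],0,1],
    [[0,0,0.002],0,1],
    [[0,0,0.003],0,1],
    [[0,0,0.004],0,1],
    [[0,0,0.004],0,1],
  ],
)

```text
time: 3.65
eef_pos: [0.5737, 0.3259, 0.0582]
tcp_rot: [-1.599, -2.704, 0.0]
wrist_force: [-0.2, 0.2, 1.2]
opening: -0.0
gripper_force: 0.0
```

Call:
play_rows(
  moves=[
    [[0,0,0.001],0,1],
    [[0,0,0.002],0,1],
    [[0,0,0.003],0,1],
    [[0,0,0.004],0,1],
    [[0,0,0.005],0,1],
    [[0,0,0.005],0,1],
  ],
)

```text
time: 4.25
eef_pos: [0.5737, 0.326, 0.0533]
tcp_rot: [-1.599, -2.704, -0.0]
wrist_force: [-0.2, 0.2, 1.0]
opening: 0.002
gripper_force: 0.5
```

Call:
play_rows(
  moves=[
    [[0,0,0.001],0,1],
    [[0,0,0.002],0,1],
    [[0,0,0.002],0,1],
  ],
)

```text
time: 4.55
eef_pos: [0.5737, 0.326, 0.0512]
tcp_rot: [-1.599, -2.704, -0.0]
wrist_force: [-0.0, -0.2, 1.5]
opening: -0.005
gripper_force: 0.5
```

Call:
play_rows(
  moves=[
    [[0,0,0.001],0,1],
    [[0,0,0.002],0,1],
    [[0,0,0.002],0,1],
  ],
)

```text
time: 4.85
eef_pos: [0.5737, 0.326, 0.0491]
tcp_rot: [-1.599, -2.704, 0.0]
wrist_force: [-1.3, -1.2, 0.5]
opening: 0.001
gripper_force: 0.4
```

Call:
play_rows(
  moves=[
    [[0,0,0.0005],0,1],
    [[0,0,0.001],0,1],
    [[0,0,0.001],0,1],
  ],
)

```text
time: 5.15
eef_pos: [0.5737, 0.3259, 0.0482]
tcp_rot: [-1.599, -2.704, 0.0]
wrist_force: [0.9, -0.5, 2.1]
opening: 0.001
gripper_force: 0.7
```

Call:
play_rows(
  moves=[
    [[0,0,0.0005],0,1],
    [[0,0,0.0005],0,1],
  ],
)

```text
time: 5.35
eef_pos: [0.5737, 0.326, 0.0478]
tcp_rot: [-1.599, -2.704, -0.0]
wrist_force: [-0.6, -0.3, 2.1]
opening: -0.003
gripper_force: 0.8
```

Call:
play_rows(
  moves=[
    [[0,0,0.0005],0,1],
    [[0,0,0.0005],0,1],
  ],
)

```text
time: 5.55
eef_pos: [0.5737, 0.326, 0.0473]
tcp_rot: [-1.599, -2.704, -0.0]
wrist_force: [-0.2, -0.1, 1.3]
opening: -0.0
gripper_force: 0.8
```

Run:
```python
from bench import r
import cv2,numpy as np
a=[]
for i in range(3):
    s=r.read_camera("scene");q=r.sense();a.append(q["wrist_force"]);
print(np.round(a,1),q["eef_pos"],q["gripper_force"])
w=r.read_camera("wrist")
cv2.imwrite("pics/l2.png",np.hstack([cv2.resize(s[150:220,370:440],(400,400),interpolation=2),cv2.resize(w[180:320,250:390],(400,400),interpolation=2)]))
```

```text
[[ 0.2 -0.3  1.6]
 [-0.5 -0.5  1.4]
 [-0.1 -0.6  1.4]] [0.57371865 0.32596702 0.04726007] 0.761167723685503
```

View pics/l2.png

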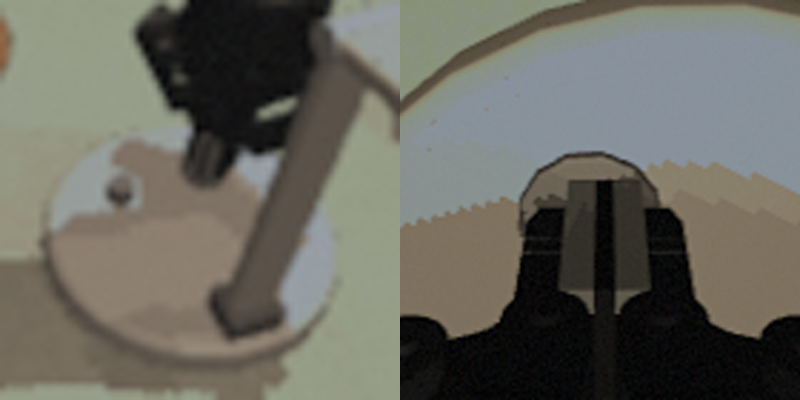

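The wrist view shows the fingertips covering the big key, so I'll continue in half-millimetre steps until the stop is felt.

Call:
play_rows(
  moves=[
    [[0,0,0.0005],0,1],
    [[0,0,0.0005],0,1],
  ],
)

```text
time: 5.95
eef_pos: [0.5737, 0.326, 0.0472]
tcp_rot: [1.599, 2.704, 0.0]
wrist_force: [-0.9, -0.2, 5.2]
opening: -0.002
gripper_force: 2.4
```

Call:
play_rows(
  moves=[
    [[0,0,0.0004],0,1],
    [[0,0,0.0004],0,1],
  ],
)

```text
time: 6.15
eef_pos: [0.5737, 0.326, 0.0472]
tcp_rot: [1.599, 2.704, 0.0]
wrist_force: [-2.4, -1.5, 7.7]
opening: -0.003
gripper_force: 3.8
```

The stop is reached at TCP z = 0.0472, exactly full travel. I'll lift and head for the bar key.

Call:
play_rows(
  moves=[
    [[0,0,-0.02],0,1],
    [[0,0,-0.07],0,1],
    [[0,0,-0.12],0,1],
    [[0,0,-0.17],0,1],
    [[0,0,-0.21],0,1],
    [[0,0,-0.21],0,1],
  ],
)

```text
time: 6.75
eef_pos: [0.575, 0.3282, 0.2629]
tcp_rot: [1.597, 2.701, 0.015]
wrist_force: [0.0, 1.2, 0.8]
opening: 0.005
gripper_force: 0.0
```

```bash
python3 -c "
from h import *
from bench import r
go(r,.48,-.05,.25)"
```

```text
pos [0.575  0.3282 0.2629] ang 2.074 F [0.  1.2 0.8] q [-0.13  0.64 -0.78  1.39  0.46  1.29 -0.44] open 0.01 t 6.75
shift [-0.2856 -0.2656  0.0099] twist -0.006
```

Call:
play_rows(
  moves=[
    [[-0.286,-0.266,0],0,1],
    [[-0.286,-0.266,0],0,1],
    [[-0.286,-0.266,0],0,1],
    [[-0.286,-0.266,0],0,1],
    [[-0.286,-0.266,0],0,1],
    [[-0.286,-0.266,0],0,1],
    [[-0.286,-0.266,0],0,1],
    [[-0.286,-0.266,0],0,1],
  ],
)

```text
time: 7.55
eef_pos: [0.4772, -0.0559, 0.2556]
tcp_rot: [-1.601, -2.702, 0.002]
wrist_force: [1.1, 0.5, -0.8]
opening: -0.002
gripper_force: 0.0
```

```bash
python3 -c "
from h import *
from bench import r
go(r,.5,-.32,.26)"
```

```text
pos [ 0.4772 -0.0559  0.2556] ang 2.072 F [ 1.1  0.5 -0.8] q [ 0.69  0.37 -0.87  1.86  0.33  1.06  0.19] open -0.0 t 7.55
shift [-0.2426 -0.1068 -0.0042] twist -0.008
```

Call:
play_rows(
  moves=[
    [[-0.243,-0.107,0],0,1],
    [[-0.243,-0.107,0],0,1],
    [[-0.243,-0.107,0],0,1],
    [[-0.243,-0.107,0],0,1],
    [[-0.243,-0.107,0],0,1],
    [[-0.243,-0.107,0],0,1],
    [[-0.243,-0.107,0],0,1],
  ],
)

```text
time: 8.25
eef_pos: [0.5009, -0.3206, 0.2546]
tcp_rot: [-1.605, -2.699, 0.0]
wrist_force: [-1.2, 1.1, -0.7]
opening: 0.004
gripper_force: 0.0
```

```bash
python3 -c "
from h import *
from bench import r
go(r,.5366,-.322,.11)"
```

```text
pos [ 0.5009 -0.3206  0.2546] ang 2.068 F [-1.2  1.1 -0.7] q [ 1.01  0.55 -0.8   1.58  0.41  1.19  0.63] open 0.0 t 8.25
shift [-0.0185  0.0309  0.1446] twist -0.012
```

Call:
play_rows(
  moves=[
    [[-0.018,0.031,0],0,1],
    [[-0.018,0.031,0.05],0,1],
    [[-0.018,0.031,0.1],0,1],
    [[-0.018,0.031,0.145],0,1],
    [[-0.018,0.031,0.145],0,1],
  ],
)

```text
time: 8.75
eef_pos: [0.5342, -0.315, 0.1057]
tcp_rot: [-1.589, -2.697, -0.0]
wrist_force: [-0.1, 0.4, -0.2]
opening: -0.002
gripper_force: 0.0
```

Run:
```python
from h import *
from bench import r
import cv2
go(r,.5366,-.322,.063)
w=r.read_camera("wrist");s=r.read_camera("scene");
cv2.imwrite("pics/b1.png",np.vstack([np.hstack([cv2.resize(s[160:280,190:290],(300,360),interpolation=2),cv2.resize(s[150:220,370:440],(360,360),interpolation=2)])[:,:640],cv2.resize(w[170:320,0:640],(640,150))]))
```

```text
pos [ 0.5342 -0.315   0.1057] ang 2.077 F [-0.1  0.4 -0.2] q [ 0.9   0.73 -0.71  1.68  0.56  0.95  0.49] open -0.0 t 8.75
shift [-0.0076 -0.0011  0.0426] twist -0.003
```

View pics/b1.png

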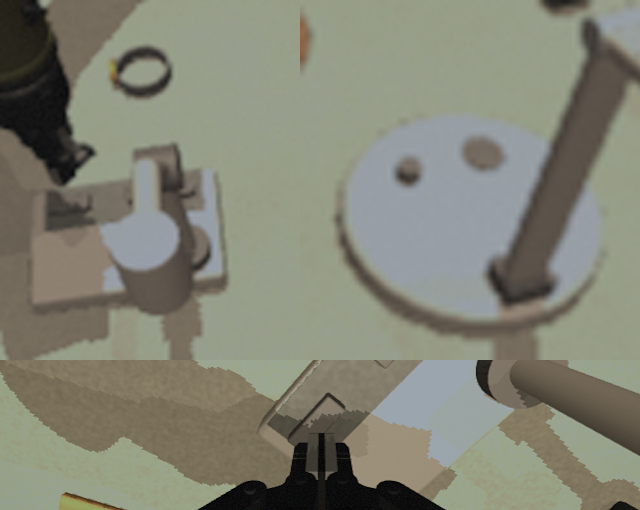

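The lamp's big key is now flush and its neighbour is still proud. In the wrist view the bar key's corners are at full-frame (328,204), (347,218) and (289,247), and I'll use these to refine its centre.

Run:
```python
from h import *
from bench import r
c=r.get_calibration("wrist")
P=[atz(c,p,.04) for p in[(328,204),(347,218),(289,247)]]
print(np.round(P,4),np.linalg.norm(P[0]-P[1]),np.linalg.norm(P[0]-P[2]))
print("centre",(P[1]+P[2])/2)
go(r,*((P[1]+P[2])/2)[:2],.063); go(r,.5366,-.322,.063)
```

```text
[[ 0.535  -0.3025  0.04  ]
 [ 0.5514 -0.3051  0.04  ]
 [ 0.5268 -0.344   0.04  ]] 0.016534460236333776 0.04230607313600778
centre [ 0.53908561 -0.32457399  0.04      ]
pos [ 0.5382 -0.3164  0.112 ] ang 2.076 F [0.4 0.1 1.3] q [ 0.91  0.73 -0.71  1.68  0.56  0.95  0.49] open -0.0 t 8.85
shift [-0.0076 -0.0032  0.049 ] twist -0.004
pos [ 0.5382 -0.3164  0.112 ] ang 2.076 F [0.4 0.1 1.3] q [ 0.91  0.73 -0.71  1.68  0.56  0.95  0.49] open -0.0 t 8.85
shift [-0.0042 -0.0041  0.049 ] twist -0.004
```

Call:
play_rows(
  moves=[
    [[-0.006,-0.004,0],0,1],
    [[-0.006,-0.004,0.02],0,1],
    [[-0.006,-0.004,0.035],0,1],
    [[-0.006,-0.004,0.04],0,1],
    [[-0.006,-0.004,0.04],0,1],
    [[-0.006,-0.004,0.04],0,1],
  ],
)

```text
time: 9.45
eef_pos: [0.5376, -0.3254, 0.0722]
tcp_rot: [1.598, 2.704, 0.0]
wrist_force: [-0.0, 0.6, 1.4]
opening: -0.001
gripper_force: 0.0
```

```bash
python3 -c "
from h import *
from bench import r
go(r,.5378,-.323,.058)"
```

```text
pos [ 0.5376 -0.3254  0.0722] ang 2.074 F [-0.   0.6  1.4] q [ 0.9   0.78 -0.68  1.7   0.6   0.88  0.47] open -0.0 t 9.45
shift [0.002  0.0013 0.0142] twist -0.006
```

Call:
play_rows(
  moves=[
    [[0.002,0.001,0.002],0,1],
    [[0.002,0.001,0.004],0,1],
    [[0.002,0.001,0.006],0,1],
    [[0.002,0.001,0.008],0,1],
    [[0.002,0.001,0.009],0,1],
    [[0.002,0.001,0.01],0,1],
    [[0.002,0.001,0.011],0,1],
    [[0.002,0.001,0.011],0,1],
  ],
)

```text
time: 10.25
eef_pos: [0.5372, -0.323, 0.0603]
tcp_rot: [1.599, 2.704, 0.0]
wrist_force: [0.6, 0.5, 1.2]
opening: -0.003
gripper_force: 0.4
```

Call:
play_rows(
  moves=[
    [[0,0,0.001],0,1],
    [[0,0,0.002],0,1],
    [[0,0,0.0025],0,1],
    [[0,0,0.0025],0,1],
  ],
)

```text
time: 10.65
eef_pos: [0.5371, -0.3231, 0.0578]
tcp_rot: [1.599, 2.704, 0.0]
wrist_force: [0.8, 0.4, 0.9]
opening: 0.003
gripper_force: 0.5
```

Call:
play_rows(
  moves=[
    [[0,0,0.0005],0,1],
    [[0,0,0.001],0,1],
    [[0,0,0.001],0,1],
  ],
)

```text
time: 10.95
eef_pos: [0.5372, -0.3231, 0.0572]
tcp_rot: [1.599, 2.704, -0.0]
wrist_force: [-0.7, 0.7, 4.4]
opening: -0.0
gripper_force: 2.3
```

The bar key's stop is felt at 0.0572, the expected height. I'll lift and go to the recorder.

Call:
play_rows(
  moves=[
    [[0,0,-0.02],0,1],
    [[0,0,-0.06],0,1],
    [[0,0,-0.1],0,1],
    [[0,0,-0.14],0,1],
    [[0,0,-0.17],0,1],
    [[0,0,-0.17],0,1],
  ],
)

```text
time: 11.55
eef_pos: [0.5388, -0.3235, 0.2313]
tcp_rot: [1.596, 2.698, 0.0]
wrist_force: [0.6, -0.2, -0.0]
opening: 0.001
gripper_force: 0.0
```

```bash
python3 -c "
from h import *
from bench import r
go(r,.4946,.0214,.2)"
```

```text
pos [ 0.5388 -0.3235  0.2313] ang 2.073 F [ 0.6 -0.2 -0. ] q [ 0.95  0.61 -0.78  1.53  0.45  1.18  0.59] open 0.0 t 11.55
shift [0.3238 0.1273 0.0299] twist -0.007
```

Call:
play_rows(
  moves=[
    [[0.019,-0.035,0],0,1],
    [[0.324,0.127,0],0,1],
    [[0.324,0.127,0],0,1],
    [[0.324,0.127,0],0,1],
    [[0.324,0.127,0],0,1],
    [[0.324,0.127,0],0,1],
    [[0.324,0.127,0],0,1],
    [[0.324,0.127,0],0,1],
  ],
)

```text
time: 12.35
eef_pos: [0.4913, 0.0238, 0.2263]
tcp_rot: [-1.598, -2.704, 0.001]
wrist_force: [1.4, -0.1, 1.1]
opening: 0.001
gripper_force: 0.0
```

```bash
python3 -c "
from h import *
from bench import r
go(r,.4946,.0214,.11)"
```

```text
pos [0.4913 0.0238 0.2263] ang 2.074 F [ 1.4 -0.1  1.1] q [ 0.49  0.42 -0.85  1.88  0.37  1.   -0.01] open 0.0 t 12.35
shift [-0.0038  0.0018  0.1163] twist -0.006
```

Call:
play_rows(
  moves=[
    [[-0.004,0.002,0.03],0,1],
    [[-0.004,0.002,0.07],0,1],
    [[-0.004,0.002,0.105],0,1],
    [[-0.004,0.002,0.116],0,1],
    [[-0.004,0.002,0.116],0,1],
    [[-0.004,0.002,0.116],0,1],
  ],
)

```text
time: 12.95
eef_pos: [0.4964, 0.0196, 0.1117]
tcp_rot: [1.598, 2.704, 0.001]
wrist_force: [0.1, 0.0, 1.8]
opening: -0.001
gripper_force: 0.0
```

Run:
```python
from h import *
from bench import r
import cv2
w=r.read_camera("wrist");s=r.read_camera("scene")
go(r,.4946,.0214,.063);print(r.get_calibration("wrist"))
cv2.imwrite("pics/r1.png",np.vstack([np.hstack([cv2.resize(s[160:230,290:360],(400,400),interpolation=2),cv2.resize(s[200:270,190:260],(400,400),interpolation=2)]),cv2.resize(w[170:320,120:520],(533,200))[:,:].copy() if 0 else cv2.copyMakeBorder(w[150:350],0,0,0,160,0)]))
```

```text
pos [0.4968 0.0195 0.1123] ang 2.073 F [ 0.6 -0.2 -0.8] q [ 0.4   0.57 -0.73  2.02  0.55  0.76 -0.16] open 0.0 t 13.05
shift [ 0.0027 -0.0011  0.0493] twist -0.007
{'fovy': 67.45971191998976, 'cx': 321.1156765513008, 'cy': 197.29288059762445, 'origin': array([0.45611817, 0.09176698, 0.22915478]), 'attitude': array([2.73174654, 0.70165741, 0.11876839])}
```

View pics/r1.png

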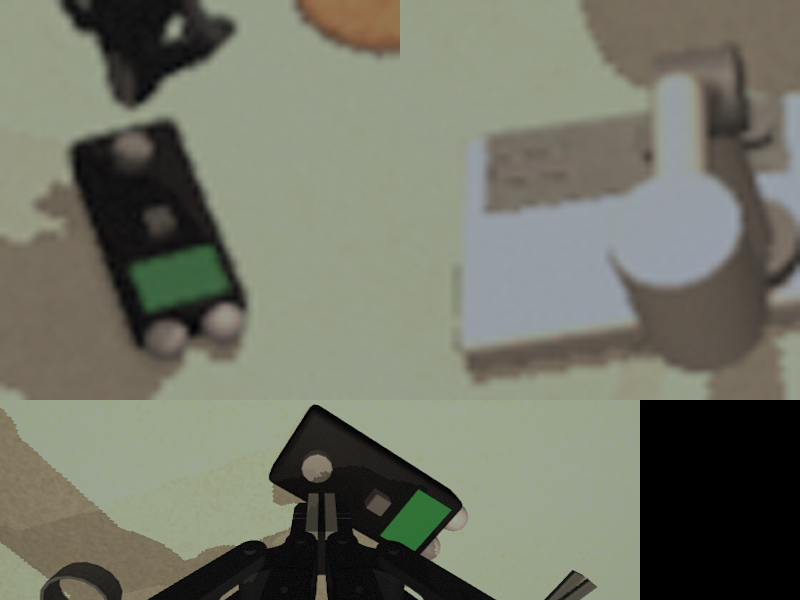

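The bar key is now flush. In the wrist view the recorder's round key is at full-frame (317,217).

Run:
```python
from h import *
from bench import r
p=atz(r.get_calibration("wrist"),(317,217),.038);print(p); go(r,.4945,.0214,.063)
```

```text
[0.49232668 0.02067765 0.038     ]
pos [0.4968 0.0195 0.1123] ang 2.073 F [ 0.6 -0.2 -0.8] q [ 0.4   0.57 -0.73  2.02  0.55  0.76 -0.16] open 0.0 t 13.05
shift [ 0.0028 -0.0012  0.0493] twist -0.007
```

Call:
play_rows(
  moves=[
    [[0.003,-0.0015,0.01],0,1],
    [[0.003,-0.0015,0.025],0,1],
    [[0.003,-0.0015,0.035],0,1],
    [[0.003,-0.0015,0.04],0,1],
    [[0.003,-0.0015,0.043],0,1],
    [[0.003,-0.0015,0.043],0,1],
    [[0.003,-0.0015,0.043],0,1],
  ],
)

```text
time: 13.75
eef_pos: [0.4933, 0.0215, 0.0681]
tcp_rot: [1.598, 2.704, 0.0]
wrist_force: [-0.2, 0.7, -0.1]
opening: 0.003
gripper_force: 0.0
```

Call:
play_rows(
  moves=[
    [[0,0,0.002],0,1],
    [[0,0,0.004],0,1],
    [[0,0,0.006],0,1],
    [[0,0,0.007],0,1],
    [[0,0,0.008],0,1],
    [[0,0,0.009],0,1],
    [[0,0,0.01],0,1],
    [[0,0,0.01],0,1],
  ],
)

```text
time: 14.55
eef_pos: [0.4931, 0.0213, 0.0578]
tcp_rot: [-1.599, -2.704, -0.0]
wrist_force: [-0.0, -0.7, 0.3]
opening: -0.002
gripper_force: 0.3
```

Call:
play_rows(
  moves=[
    [[0,0,0.001],0,1],
    [[0,0,0.002],0,1],
    [[0,0,0.0025],0,1],
    [[0,0,0.0025],0,1],
  ],
)

```text
time: 14.95
eef_pos: [0.493, 0.0214, 0.0553]
tcp_rot: [-1.599, -2.704, -0.0]
wrist_force: [-0.1, -0.2, -0.2]
opening: -0.001
gripper_force: 0.3
```

Call:
play_rows(
  moves=[
    [[0,0,0.0005],0,1],
    [[0,0,0.001],0,1],
    [[0,0,0.001],0,1],
  ],
)

```text
time: 15.25
eef_pos: [0.4931, 0.0214, 0.055]
tcp_rot: [1.598, 2.704, -0.0]
wrist_force: [-2.5, -0.1, 10.8]
opening: -0.002
gripper_force: 5.5
```

The stop is reached at 0.055. I'll lift off and check.

Call:
play_rows(
  moves=[
    [[0,0,-0.01],0,1],
    [[0,0,-0.04],0,1],
    [[0,0,-0.08],0,1],
    [[0,0,-0.12],0,1],
    [[0,0,-0.15],0,1],
    [[0,0,-0.15],0,1],
    [[0,0,-0.15],0,1],
  ],
)

```text
time: 15.95
eef_pos: [0.493, 0.0212, 0.2048]
tcp_rot: [1.599, 2.703, 0.0]
wrist_force: [-0.2, -0.9, 0.1]
opening: -0.002
gripper_force: 0.0
```

Run:
```python
from bench import r
import cv2,numpy as np
s=r.read_camera("scene")
f=lambda a:cv2.resize(a,(400,400),interpolation=2)
a=cv2.imread("pics/scene0.png")
cv2.imwrite("pics/e.png",np.hstack([f(s[160:230,290:360]),cv2.resize(s,(400,250)) if 0 else np.vstack([cv2.resize(s,(400,250)),np.zeros((150,400,3),'uint8')])]))
print(r.sense()["wrist_force"],r.sense()["eef_pos"])
```

```text
[ 0.63045065  0.00661337 -1.23319102] [0.49249942 0.02099853 0.20392914]
```

View pics/e.png

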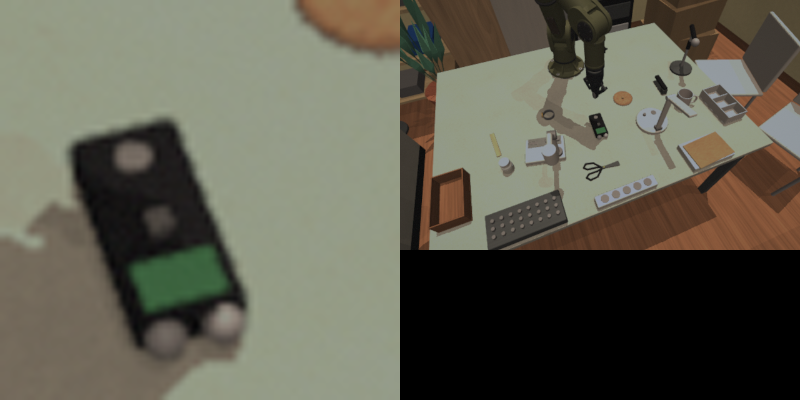

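The recorder's round key is flush, at crop pixel (132,157). The recorder hasn't moved and everything else looks undisturbed.

```bash
python3 -c "
from bench import r
print(r.finish_job())"
```

```text
the job is handed in; nothing more can be done
None
```

The lamp's larger key, the camera's bar key and the recorder's round key were pressed down lightly in that order, each to its stop, nothing else appears to have moved, and the job is handed in; no verdict was returned.

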